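# Hold the sprung jar holder open at its rider

## Task

Free the jar holder on the worktop by turning its clamp knob a full quarter turn anticlockwise, then pull the sprung jaw out by its upright handle until the pointer on the jaw stands level with the pointer of the small rider on the board's edge. Finish while still holding the handle, keeping the jaw still at that opening so that a jar could be set in. Do not shift the rider or disturb the honey jar, the matchbox and the kitchen timer.

Things in the scene. Friction and masses are not known exactly. Their poses are not given: they have to be found in the camera images.
- holder: jar holder, fixed: wooden board 320 x 130 mm, top 16 mm high. Origin: centre of underside; x along the board from handle end (-x) to fixed jaw (inner face x = +125 mm, 71 mm high); rider on the +y edge; z up. A steel bar (24 mm wide, top 26 mm high) with the sprung jaw slides along x through an aluminium bridge (36 x 49 mm, 46 mm high, at x = -42 mm) that carries the clamp knob
- jaw (a joint): travel of the sprung jaw in m: 0 = closed at the start, grows as the handle is pulled towards the holder's -x; end stop at 0.095. A spring pulls it back to 0 whenever it is let go: about 4 N at 0, 8 N at 0.05, 11 N at 0.075. While the clamp is not turned free it is blocked after 2 to 5 mm
- jaw_grip (a point): grip point on the jaw's upright black handle, a rounded plate 14 mm thick (along the holder's x), 46 mm wide (y), from 25 to 75 mm above the worktop; point on its centre line 55 mm high, at x = -140 mm of the holder when closed. Moves with the jaw towards the holder's -x; axes parallel to the holder's
- jaw_pointer (a point): tip of the small dark pointer on the +y side of the wooden sliding jaw block (block 22 mm along x, 70 mm wide, top 71 mm high), at 24 mm height; moves with the jaw; axes parallel to the holder's
- clamp (a joint): clamp knob in rad: near 0 (0 to 0.2 at the start) = locked, knob bar across the board (along y); grows anticlockwise seen from above; the stop at 1.57 = fully free, bar along the board (along x). Stiff (0.12 N m), stays where it is left
- clamp_grip (a point): grip point on the clamp knob, on its upright turning axis, 72 mm above the worktop. The knob is a black bar 14 mm thick, 46 mm long, 52 to 81 mm above the worktop, on a round collar of 17 mm radius. The point turns with the knob: y along the bar, x across its thickness
- rider (a joint): setting of the rider in m, in the same measure as jaw: the pointers are level when jaw equals rider. 0.045 to 0.075 at the start; stiff, not to be moved
- rider_pointer (a point): mark: tip of the pointer on the small aluminium rider (16 x 14 mm, with a small round screw head) on the rail along the board's +y edge, at 24 mm height; the jaw's pointer is level with it when both have the same x in the holder's frame; axes parallel to the holder's
- honey_jar: bystander: jar 65 mm wide, 100 mm high, origin in the centre of its underside; loose
- matchbox: bystander: small flat box 36 x 54 x 15 mm, origin in the centre of its underside; loose
- timer: bystander: round kitchen timer 66 mm wide, 51 mm high, origin in the centre of its underside; loose

How it is judged (in metres and radians):
On the way:
1. the clamp knob is turned to its free position (at least 1.2 of 1.57 rad) (value of joint clamp above 1.2 rad), for 0.2 s.
At the end, for the whole second after the job is handed in: the jaw's pointer is within 5 mm of level with the rider's pointer along the holder, the jaw is still (under 10 mm/s), the fingers hold it with more than 2 N, and the clamp knob is still free (over 1.0 rad) (x of jaw_pointer in the frame of rider_pointer between -0.005 and 0.005 m and velocity of joint jaw between -0.01 and 0.01 m/s and contact force between jaw and the fingers above 2 N and value of joint clamp above 1 rad); the arm keeps its last pose, push and grip.
It fails at once if the rider is shifted by more than 4 mm (distance of rider_pointer from where it was at the start of the episode above 0.004 m).
It fails at once if a bystander is moved by more than 30 mm (distance of any of honey_jar, matchbox, timer from where it was at the start of the episode above 0.03 m).
It also fails if it takes over 48 s, if anything falls off the work surface, if the arm or the gripper's body presses on something with over 40 N, if the wrist force passes 120 N, or if a joint passes its speed limit or range.

## Robot

A 6-joint arm with a two-finger parallel gripper is mounted at the origin on a cart in front of the work surface, level with it; the furniture and walls round the work are solid. World frame = base frame: x ahead of the robot, y to its left, z up, the work surface at z = 0. Lengths are in m, angles in degrees, forces in N, time in s.
With the tool pointing down it reaches from about 0.4 to 0.825 m from the base axis. Payload 7 kg.
Tool frame: the origin (TCP) lies midway between the tips of the shut fingers; the grasp point (between the pads) lies 19 mm behind it (hold_point_z is the distance from the TCP to the grasp point, in m); z points along the fingers, y is the line along which they close (so a half turn about z gives the same grasp; the last joint's range is limited). The gripper opens to 88 mm and grips with 3 to 60 N. Pads are 19 mm wide; open, the fingers measure 130 mm over their backs; the gripper's body (78 mm by 193 mm) begins 47 mm behind the grasp point.
Start: joints at [88.814, 20.546, 0.682, 0, -70.136, -16.507], TCP at [0.205, 0.643, 0.227] pointing down, gripper open.
Joint ranges: [-176.03, 176.03], [-82.01, 121.73], [-58.28, 71.71], [-173.87, 95.51], [-174.79, -0.11], [-173.66, 173.66]. Speed limits (degrees/s): [136.94, 136.94, 172.46, 180, 180, 180].

## Interface

Orientations are given as [roll, pitch, yaw] about the fixed x, y, z axes, in that order (R = Rz(yaw) Ry(pitch) Rx(roll)).
In Python, from plant import get_state, capture, close_job, hold_point_z gives the robot as it stands.
- The arm moves only by the shell command python3 -m inch 'ROWS' [FORCE]. ROWS is text: rows parted by semicolons, each of 5 numbers parted by spaces: the shift along the tool's x, y, z normalised to -1 to 1, where 1 is 0.15 m, then the turn about the tool's z normalised to -1 to 1, where 1 is 360 degrees, then the opening, from 0 (shut) to 1 (fully open). In form: tx ty tz spin grip; .... A call has exactly 8 rows; each row shifts and turns the commanded pose from where the row before left it, along the tool's axes as they then stand; what a row does not reach is not made up. A row lasts 1/8 s, in which the tool goes at most 62.5 mm and 10.7 degrees, less where a joint would pass 70% of its speed; a pose out of reach is approached as far as the arm can. A call with a number of a shift or a turn outside -1 to 1 is refused whole. A call with a gripper value outside its range is refused whole. The fingers move at their own pace and stop on an object; FORCE is the grip in N (left out, the last holds). Time passes only in rows, so rows that do not move let the fingers close, or fill a call up. It gives the time, the measured TCP pose, the force, the opening and the grip force at its end, in the units of the state.
- get_state(): the state, without advancing time (a new reading comes with each control period).
- capture(name): name is "side" or "top" or "wrist"; returns a dict with "color" (480x640x3 uint8, blue, green, red), "mtx" (3x3 intrinsics, pixels), "R" (3x3) and "t" (3): a world point X has camera coordinates R X + t. Camera axes: x right, y down, z forward; pixel columns grow to the right and rows downward; lengths in m; the calibration is good to about 2 mm. A picture is of the moment at which its call begins. There is no depth.
- close_job(): hands the job in; it is judged then, once.
The state is a dict: "time_s": time; "joints": joint angles; "qd": joint speeds; "joint_torque": joint torques, N m; "tcp_pos": TCP position; "eef_rot": TCP orientation; "contact_force": force on the tool from outside, world axes, zero at the start; "moment": the same for the moment, N m; "gripper_width": finger opening in m; "gripper_force": force on a finger pad.
Only numpy, scipy, OpenCV 4.12 (cv2) and the standard library are available. Lean on these libraries where they do the work, as an engineer would, in place of code of your own. Each camera call takes 0.05 s, during which the arm holds its last target. There are 200 camera calls.

## Working session

There is one attempt and no reset: what is moved stays moved. The work goes in short steps, Python scripts to look and compute and a shell command to move; the robot and the scene stay as the last step left them, time stands still between calls to the robot, and variables do not carry over. Pictures are saved under pics/ and viewed, at most 10 in all, crops included, and the job is handed in when it is done.

```bash
mkdir -p pics; ls; python3 - <<'E'
from plant import *
import cv2
for n in("top","side"):
    c=capture(n);cv2.imwrite(f"pics/{n}0.png",c["color"]);print(n,c["mtx"].tolist(),c["R"].round(4).tolist(),c["t"])
s=get_state();print(s,hold_point_z)
E
```

```text
pics
top [[559.9053703373855, 0.0, 324.0683828948209], [0.0, 559.9053703373855, 234.73569596095282], [0.0, 0.0, 1.0]] [[-0.0269, -0.9991, -0.0325], [-0.9939, 0.0302, -0.1064], [0.1073, 0.0295, -0.9938]] [-0.00940143  0.48400132  1.20142524]
side [[533.8366530103427, 0.0, 314.4511497440478], [0.0, 533.8366530103427, 235.36650448113338], [0.0, 0.0, 1.0]] [[0.9821, -0.1874, 0.0218], [-0.109, -0.658, -0.7451], [0.1539, 0.7293, -0.6666]] [-0.49429758  0.08292304  1.25472642]
{'time_s': 0.1, 'joints': array([ 8.88139272e+01,  2.05870256e+01,  6.38280152e-01, -1.69075233e-02,
       -7.01355654e+01, -1.65080419e+01]), 'qd': array([-0.03214624, -0.07592786,  0.1524706 ,  0.03788973,  0.04648149,
        0.03033575]), 'joint_torque': array([-1.65740348e-03, -5.84159732e+01,  2.93751222e+01,  7.01563239e+00,
        1.02114220e-02, -6.17714272e-05]), 'tcp_pos': array([0.20504129, 0.64264144, 0.22571679]), 'eef_rot': array([ 1.79914648e+02, -8.71921246e-03, -1.76998651e+01]), 'contact_force': array([-0.36507752,  0.28156149, -0.03875782]), 'moment': array([-0.02127112, -0.03729428,  0.00158664]), 'gripper_force': 0.0, 'gripper_width': 0.0874737242317421} 0.0188
```

View pics/top0.png

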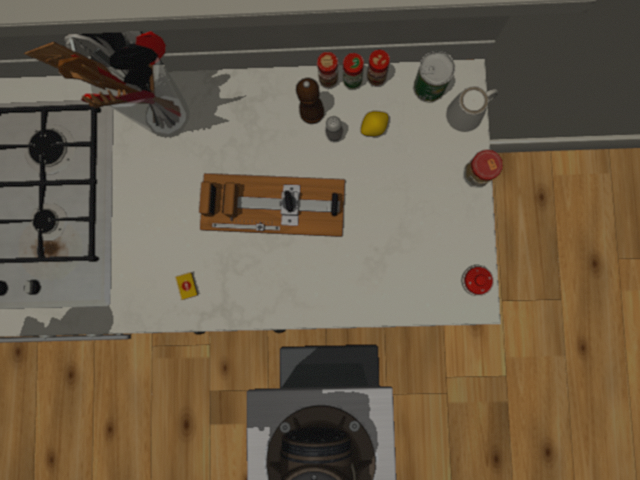

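View pics/side0.png

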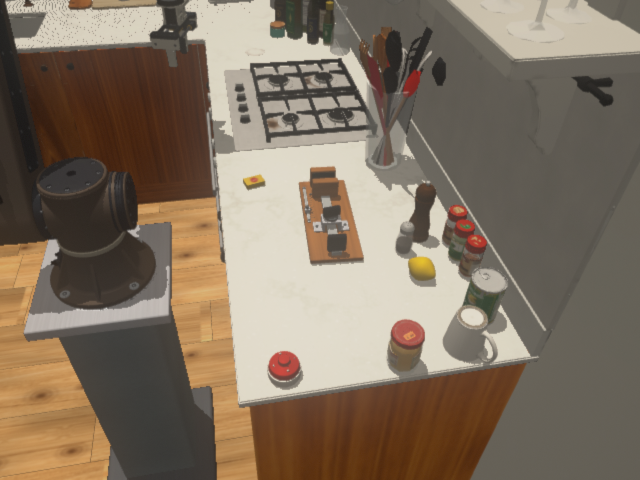

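The top view shows the board at corners about (204,174), (346,180), (344,236) and (200,231). The handle is at (336,204) on the right, the knob at (290,202) and the rider at (260,228) on the near edge. The side view agrees with this, and the bystanders (matchbox, timer, jar) are well clear. I'll enlarge the board to measure it.

```bash
python3 - <<'E'
import cv2
a=cv2.imread("pics/top0.png")[165:245,195:355]
cv2.imwrite("pics/topc.png",cv2.resize(a,None,fx=5,fy=5,interpolation=cv2.INTER_CUBIC))
E
cat > h.py <<'E'
import numpy as np
from plant import *
def px(c,u,v,z):
    d=c["R"].T@np.linalg.solve(c["mtx"],[u,v,1]);o=-c["R"].T@c["t"]
    return o+d*(z-o[2])/d[2]
def proj(c,X):
    p=c["mtx"]@(c["R"]@np.asarray(X)+c["t"]);return p[:2]/p[2]
E
```

```text
(no output)
```

View pics/topc.png

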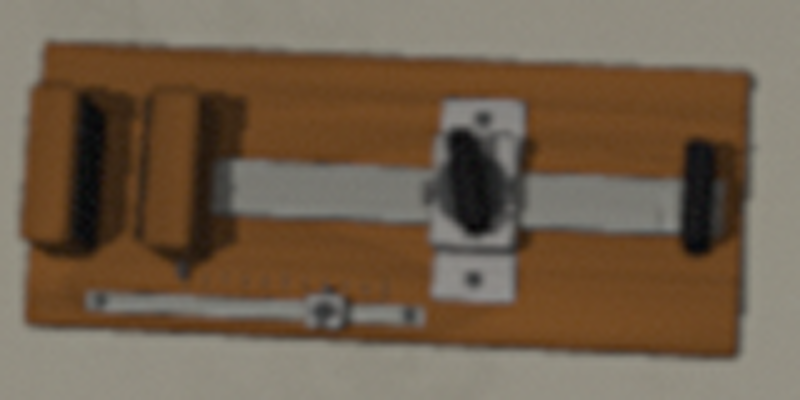

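The crop shows the jaw pointer tip at about (183,277) and the rider pointer at about (328,288). The knob bar runs from (458,132) to (480,232), and the handle is at (698,195).

```bash
python3 - <<'E'
from h import *
c=capture("top")
f=lambda u,v,z:px(c,u/5+195,v/5+165,z)
C=np.array([f(47,43,.016),f(750,72,.016),f(738,355,.016),f(27,325,.016)])  # (+x,-y),(-x,-y),(-x,+y),(+x,+y)
M=np.array([[.16,-.065],[-.16,-.065],[-.16,.065],[.16,.065]])
ctr=C.mean(0)[:2];D=C[:,:2]-ctr
yaw=np.arctan2((M[:,0]*D[:,1]-M[:,1]*D[:,0]).sum(),(M*D).sum())
R=np.array([[np.cos(yaw),-np.sin(yaw)],[np.sin(yaw),np.cos(yaw)]])
print(ctr,np.degrees(yaw),(D@R).round(4).tolist())
loc=lambda P:(R.T@(P[:2]-ctr)).round(4)
for n,a in dict(jp=(183,277,.024),rp=(328,288,.024),k1=(458,132,.081),k2=(480,232,.081),h1=(702,143,.075),h2=(695,250,.075)).items(): print(n,f(*a).round(4),loc(f(*a)))
for n,l in dict(clamp=(-.042,0),grip=(-.14,0)).items(): print(n,ctr+R@l)
E
```

```text
[0.55560621 0.08954195] 85.75775422522992 [[0.1583, -0.064], [-0.1583, -0.0635], [-0.1584, 0.0635], [0.1584, 0.0639]]
jp [0.5218 0.1806 0.024 ] [0.0883 0.0404]
rp [0.5149 0.1162 0.024 ] [0.0236 0.0426]
k1 [0.5721 0.0519 0.081 ] [-0.0364 -0.0192]
k2 [0.5291 0.0434 0.081 ] [-0.048  0.023]
h1 [ 0.5651 -0.0511  0.075 ] [-0.1395 -0.0199]
h2 [ 0.5194 -0.0468  0.075 ] [-0.1386  0.026 ]
clamp [0.55249932 0.04765702]
grip [ 0.54524992 -0.05007448]
```

```bash
m="0.2125 0.1924 0 0 1"; python3 -m inch '0.2125 0.1924 0 0 1; 0.2125 0.1924 0 0 1; 0.2125 0.1924 0 0 1; 0.2125 0.1924 0 0 1; 0.2125 0.1924 0 0 1; 0.2125 0.1924 0 0 1; 0.2125 0.1924 0 0 1; 0.2125 0.1924 0 0 1' 40
python3 -m inch '0.2125 0.1924 0 0 1; 0.2125 0.1924 0 0 1; 0.2125 0.1924 0 0 1; 0.2125 0.1924 0 0 1; 0.2125 0.1924 0 0 1; 0.2125 0.1924 0 0 1; 0.2125 0.1924 0 0 1; 0.2125 0.1924 0 0 1'
python3 -m inch '0 0 0 0.0268 1; 0 0 0 0.0268 1; 0 0 0 0.0268 1; 0 0 0 0.0268 1; 0 0 0 0.0268 1; 0 0 0 0.0268 1; 0 0 0 0.0268 1; 0 0 0 0.0268 1'
python3 -m inch '0 0 0 0.0268 1; 0 0 0 0.0268 1; 0 0 0 0.0268 1; 0 0 0 0.0268 1; 0 0 0 0.0268 1; 0 0 0 0.0268 1; 0 0 0 0.0268 1; 0 0 0 0.0268 1'
python3 - <<'E'
from h import *
import cv2
c=capture("wrist");cv2.imwrite("pics/w1.png",c["color"]);np.savez("w1.npz",**c)
s=get_state();print(s["joints"],s["tcp_pos"],s["eef_rot"])
print("cam",-c["R"].T@c["t"])
E
```

```text
time_s: 1.15
tcp_pos: [0.3783, 0.3442, 0.2265]
eef_rot: [180.0, 0.0, -17.7]
contact_force: [0.3, 0.2, 0.4]
gripper_width: 0.0874
gripper_force: 0.0
time_s: 2.15
tcp_pos: [0.5511, 0.0468, 0.2265]
eef_rot: [-180.0, 0.0, -17.7]
contact_force: [0.6, 1.3, 0.6]
gripper_width: 0.0881
gripper_force: 0.0
time_s: 3.15
tcp_pos: [0.5505, 0.0481, 0.2263]
eef_rot: [180.0, -0.0, -95.2]
contact_force: [0.9, -0.6, -0.4]
gripper_width: 0.0875
gripper_force: 0.0
time_s: 4.15
tcp_pos: [0.5505, 0.0481, 0.2263]
eef_rot: [-180.0, -0.0, -172.4]
contact_force: [0.4, -0.1, 0.7]
gripper_width: 0.0879
gripper_force: 0.0
[ 2.52961873e+01  9.07377712e+00 -1.49143393e+01 -9.45451905e-03
 -6.60388711e+01 -1.08138719e+02] [0.5504813  0.04808746 0.2263265 ] [-1.79999807e+02 -2.83357903e-02 -1.72846374e+02]
cam [0.4698103  0.0373524  0.38514989]
```

View pics/w1.png

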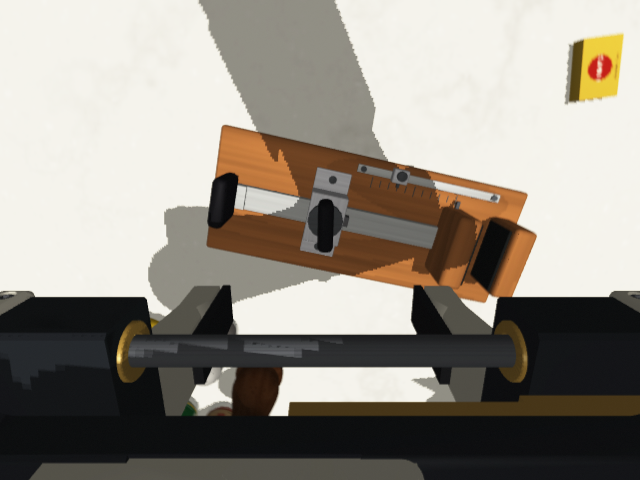

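The wrist view shows the whole board, with the knob at (325,225), the rider at (402,176) and the jaw pointer near (456,205). I'll enlarge this part for precise measurement.

```bash
python3 - <<'E'
import cv2
a=cv2.imread("pics/w1.png")[150:260,300:500]
cv2.imwrite("pics/w1c.png",cv2.resize(a,None,fx=4,fy=4,interpolation=cv2.INTER_CUBIC))
E
```

```text
(no output)
```

View pics/w1c.png

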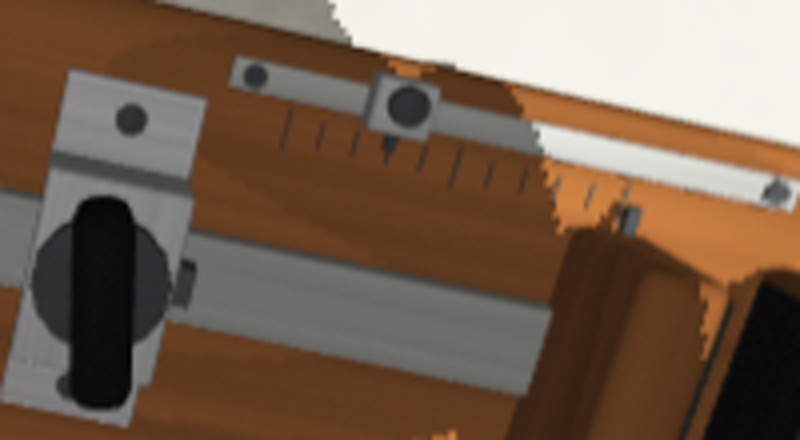

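```bash
python3 - <<'E'
from h import *
c=dict(np.load("w1.npz"))
f=lambda u,v,z:px(c,u/4+300,v/4+150,z)
C=np.array([px(c,*p,.016) for p in[(490,301),(208,246),(223,125),(526,192)]])
M=np.array([[.16,-.065],[-.16,-.065],[-.16,.065],[.16,.065]])
ctr=C.mean(0)[:2];D=C[:,:2]-ctr
yaw=np.arctan2((M[:,0]*D[:,1]-M[:,1]*D[:,0]).sum(),(M*D).sum())
R=np.array([[np.cos(yaw),-np.sin(yaw)],[np.sin(yaw),np.cos(yaw)]])
loc=lambda P:(R.T@(P[:2]-ctr)).round(4)
print(ctr,np.degrees(yaw),(D@R).round(3).tolist())
for n,a in dict(jp=(632,206,.024),rp=(388,160,.024),kfar=(102,408,.081),knear=(104,240,.081)).items(): print(n,f(*a).round(4),loc(f(*a)))
a=f(102,408,.081);b=f(104,240,.081);d=(b-a)[:2];print("bar dir",np.degrees(np.arctan2(d[1],d[0])),"centre",a[:2]+.023*d/np.hypot(*d))
for l in [(-.042,0),(-.14,0)]: print(ctr+R@l)
print((f(632,206,.024)-f(388,160,.024)))
E
```

```text
[0.55624929 0.0947177 ] 85.86839437937024 [[0.162, -0.063], [-0.159, -0.063], [-0.158, 0.064], [0.156, 0.062]]
jp [0.5231 0.1841 0.024 ] [0.0867 0.0395]
rp [0.5198 0.1204 0.024 ] [0.0229 0.0382]
kfar [0.5751 0.0547 0.081 ] [-0.0385 -0.0217]
knear [0.5371 0.05   0.081 ] [-0.046   0.0159]
bar dir -172.83801061732242 centre [0.55230902 0.05187146]
[0.55322329 0.05282685]
[ 0.54616262 -0.04491846]
[0.00330856 0.06372558 0.        ]
```

```bash
python3 -m inch '-0.01 0.012 0.18 0 1; 0 0 0.18 0 1; 0 0 0.18 0 1; 0 0 0.18 0 1; 0 0 0.18 0 1; 0 0 0.149 0 1; 0 0 0.1 0 1; 0 0 0 0 1'
python3 -m inch '0 0 0 0 0; 0 0 0 0 0; 0 0 0 0 0; 0 0 0 0 0; 0 0 0 0 0; 0 0 0 0 0; 0 0 0 0 0; 0 0 0 0 0' 40
```

```text
time_s: 5.2
tcp_pos: [0.5513, 0.0498, 0.0533]
eef_rot: [-180.0, -0.1, -172.0]
contact_force: [-0.1, 0.1, 0.0]
gripper_width: 0.0875
gripper_force: 0.0
time_s: 6.2
tcp_pos: [0.552, 0.0509, 0.0542]
eef_rot: [179.9, 0.0, -172.1]
contact_force: [-7.1, 15.6, 4.0]
gripper_width: 0.0138
gripper_force: 40.0
```

```bash
python3 -m inch '0 0.015 0 0 0; 0 0 0 0 0; 0 0 0 -0.015 0; 0 0 0 -0.015 0; 0 0 0 -0.015 0; 0 0 0 -0.015 0; 0 0 0 -0.015 0; 0 0 0 0 0'
```

```text
time_s: 7.2
tcp_pos: [0.5521, 0.0506, 0.0542]
eef_rot: [-179.9, -0.1, -145.0]
contact_force: [4.8, -10.6, -2.4]
gripper_width: 0.0138
gripper_force: 40.0
```

```bash
python3 -m inch '0 -0.007 0 -0.02 0; 0 0 0 -0.02 0; 0 0 0 -0.02 0; 0 0 0 -0.02 0; 0 0 0 -0.02 0; 0 0 0 -0.02 0; 0 0 0 -0.02 0; 0 0 0 0 0'
python3 -c "
from plant import *
s=get_state();print(s['moment'],s['contact_force'],s['eef_rot'])"
```

```text
time_s: 8.2
tcp_pos: [0.5537, 0.0497, 0.0542]
eef_rot: [-179.9, -0.1, -94.5]
contact_force: [8.8, -11.7, -6.6]
gripper_width: 0.0137
gripper_force: 40.0
[-4.59274844 -3.56294734  0.06846136] [  8.75534394 -11.72699321  -6.63765226] [-1.79888282e+02 -1.13373993e-01 -9.45376076e+01]
```

```bash
python3 -m inch '0 0 0 0 1; 0 0 0 0 1; 0 0 0 0 1; 0 0 -0.18 0 1; 0 0 -0.18 0 1; 0 0 -0.18 0 1; 0 0 0 0.0277 1; 0 0 0 0.0277 1'
python3 -m inch '0 0 0 0.0277 1; 0 0 0 0.0277 1; 0 0 0 0.0277 1; 0 0 0 0.0277 1; 0 0 0 0.0277 1; 0 0 0 0.0277 1; 0 0 0 0.0277 1; 0 0 0 0 1'
python3 -m inch '0 -0.162 0 0 0.8; 0 -0.162 0 0 0.8; 0 -0.162 0 0 0.8; 0 -0.162 0 0 0.8; 0 0 0 0 0.8; 0 0 0 0 0.8; 0 0 0 0 0.8; 0 0 0 0 0.8'
python3 - <<'E'
from h import *
import cv2
c=capture("wrist");cv2.imwrite("pics/w2.png",c["color"]);np.savez("w2.npz",**c)
c=capture("top");cv2.imwrite("pics/t2.png",c["color"])
E
```

```text
time_s: 9.2
tcp_pos: [0.5522, 0.0518, 0.1358]
eef_rot: [-180.0, 0.1, -114.9]
contact_force: [0.5, 1.0, -0.7]
gripper_width: 0.0859
gripper_force: 0.0
time_s: 10.2
tcp_pos: [0.5521, 0.0517, 0.1352]
eef_rot: [180.0, -0.0, 175.7]
contact_force: [-0.7, 0.4, 0.0]
gripper_width: 0.0879
gripper_force: 0.0
time_s: 11.2
tcp_pos: [0.5448, -0.0449, 0.1352]
eef_rot: [180.0, 0.0, 175.7]
contact_force: [0.3, 0.2, -1.3]
gripper_width: 0.0704
gripper_force: 0.0
```

View pics/w2.png

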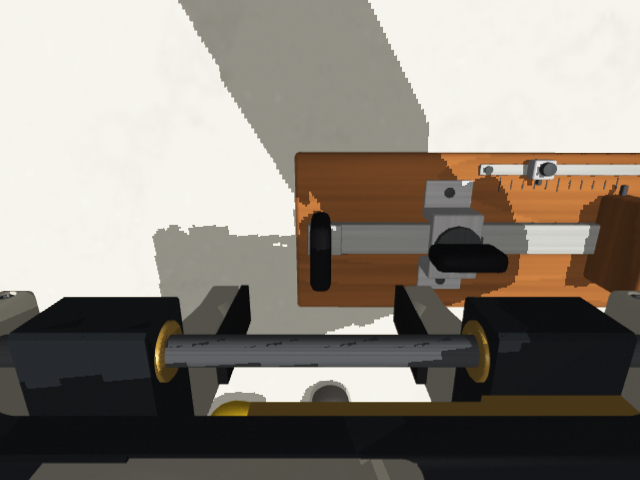

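The knob bar now lies along the board, so the clamp is free, and the handle at (320,250) is centred between the fingers. Next I'll descend and grip.

```bash
python3 -m inch '0 0 0.12 0 0.8; 0 0 0.12 0 0.8; 0 0 0.12 0 0.8; 0 0 0.12 0 0.8; 0 0 0.12 0 0.8; 0 0 0.061 0 0.8; 0 0 0 0 0.8; 0 0 0 0 0.8' 45
python3 -m inch '0 0 0 0 0; 0 0 0 0 0; 0 0 0 0 0; 0 0 0 0 0; 0 0 0 0 0; 0 0 0 0 0; 0 0 0 0 0; 0 0 0 0 0'
python3 -m inch '0 -0.05 0 0 0; 0 -0.05 0 0 0; 0 -0.05 0 0 0; 0 -0.05 0 0 0; 0 -0.05 0 0 0; 0 -0.05 0 0 0; 0 0 0 0 0; 0 0 0 0 0'
```

```text
time_s: 12.3
tcp_pos: [0.5452, -0.0453, 0.0367]
eef_rot: [180.0, 0.1, 175.6]
contact_force: [-0.9, 0.5, -0.8]
gripper_width: 0.0699
gripper_force: 0.0
time_s: 13.3
tcp_pos: [0.5447, -0.0458, 0.0361]
eef_rot: [-180.0, -0.0, 175.6]
contact_force: [0.8, -3.9, -0.1]
gripper_width: 0.0134
gripper_force: 45.0
time_s: 14.3
tcp_pos: [0.5413, -0.0896, 0.036]
eef_rot: [179.9, 0.0, 175.6]
contact_force: [-0.7, 7.0, 0.6]
gripper_width: 0.0139
gripper_force: 45.0
```

```bash
python3 -m inch '0 -0.034 0 0 0; 0 -0.034 0 0 0; 0 -0.034 0 0 0; 0 -0.034 0 0 0; 0 0 0 0 0; 0 0 0 0 0; 0 0 0 0 0; 0 0 0 0 0'
python3 - <<'E'
from h import *
import cv2
c=capture("wrist");np.savez("w3.npz",**c);cv2.imwrite("pics/w3.png",c["color"])
# where the pointers should appear
for n,X in dict(rp=(.518,.118,.024)).items(): print(n,proj(c,X))
t=capture("top");np.savez("t3.npz",**t);print(proj(t,(.518,.118,.024)))
u,v=proj(t,(.518,.118,.024)).astype(int)
a=t["color"][v-25:v+25,u-25:u+25]
u,v=proj(c,(.518,.118,.024)).astype(int);print(u,v)
b=t["color"][165:245,195:355]
cv2.imwrite("pics/t3c.png",np.vstack([cv2.resize(b,(640,320),interpolation=cv2.INTER_CUBIC)]))
a=cv2.resize(a,(400,400),interpolation=cv2.INTER_CUBIC)
cv2.imwrite("pics/m3.png",np.hstack([a,cv2.resize(c["color"],(533,400))[:,133:]]))
E
```

```text
time_s: 15.3
tcp_pos: [0.5398, -0.1096, 0.036]
eef_rot: [179.9, 0.0, 175.6]
contact_force: [-0.6, 8.3, 0.7]
gripper_width: 0.0137
gripper_force: 45.0
rp [783.33840211 217.61135138]
[259.77765143 221.23866313]
783 217
```

View pics/m3.png

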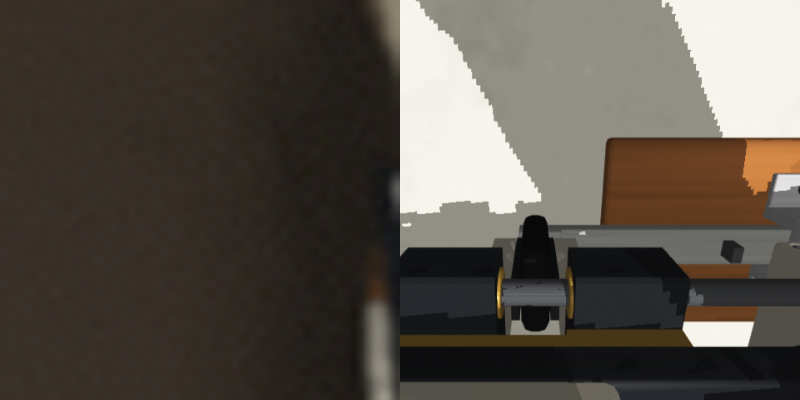

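The arm blocks the top view, and the wrist view only shows the handle held between the fingers. I'll check the pointers in the side view.

```bash
python3 - <<'E'
from h import *
import cv2
c=capture("side");np.savez("s3.npz",**c)
p=proj(c,(.519,.119,.024));print(p)
u,v=p.astype(int);x0,y0=u-35,v-35
print(x0,y0);cv2.imwrite("pics/s3.png",cv2.resize(c["color"][y0:y0+60,x0:x0+80],None,fx=10,fy=10,interpolation=cv2.INTER_CUBIC))
E
```

```text
[312.02551868 208.83707711]
277 173
```

View pics/s3.png

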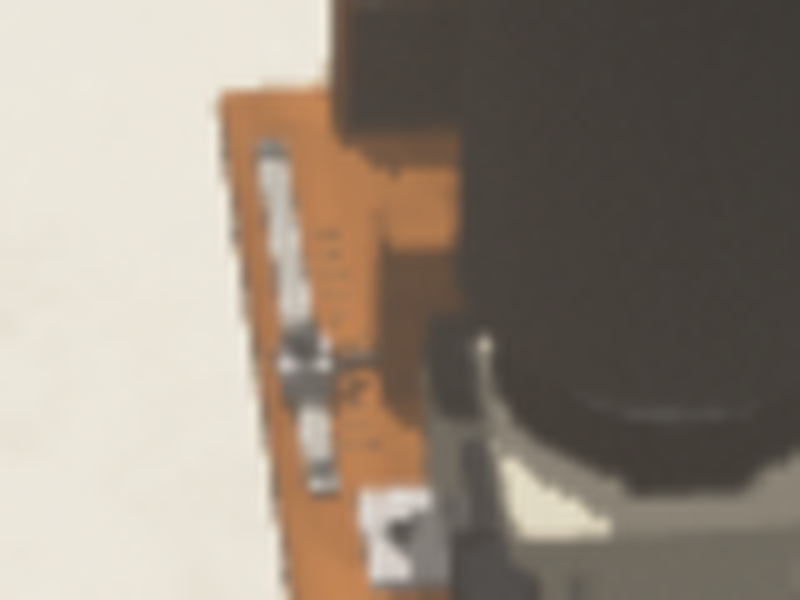

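In the side view, the rider's and jaw's pointers meet in one line at about (350,360), so they're level. I'll hold one call to settle, then hand in.

```bash
python3 -m inch '0 0 0 0 0; 0 0 0 0 0; 0 0 0 0 0; 0 0 0 0 0; 0 0 0 0 0; 0 0 0 0 0; 0 0 0 0 0; 0 0 0 0 0'; python3 -c "
from plant import *
print(close_job())"
```

```text
time_s: 16.45
tcp_pos: [0.5398, -0.1095, 0.036]
eef_rot: [179.9, 0.0, 175.6]
contact_force: [-1.2, 8.9, 0.3]
gripper_width: 0.0141
gripper_force: 45.0
the job is handed in; nothing more can be done
None
```

I turned the clamp fully free, pulled the jaw out about 64 mm until its pointer looked level with the rider's in the side view, and handed in at about 16 s still holding the handle at 45 N; no verdict came back.

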